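# Empty the catch tray, then hold the cam lever at full lift

## Robot

A 6-joint arm with a two-finger parallel gripper is mounted at the origin on the work surface. World frame = base frame: x ahead of the robot, y to its left, z up, the work surface at z = 0. Lengths are in mm, angles in rad, forces in N, time in s.
With the tool pointing down it reaches from about 350 to 975 mm from the base axis. Payload 7.1 kg.
Tool frame: the origin (TCP) lies between the finger pads; the fingertips stand 19 mm ahead of it and the grasp point (between the pads) is the TCP; z points along the fingers, y is the line along which they close (so a half turn about z gives the same grasp; the last joint's range is limited). The gripper opens to 88 mm and grips with 3 to 60 N. Pads are 20 mm wide; open, the fingers measure 115 mm over their backs; the gripper's body (75 mm by 178 mm) begins 61 mm behind the grasp point.
Start: joints at [-1.275, 0.423, 1.63, -0, 1.089, -0.019], TCP at [193.534, -594.264, 241.675] pointing down, gripper open.
Joint ranges: [-3, 3], [-0.9, 2.11], [0.09, 2.58], [-1.31, 4.45], [0.11, 2.69], [-2.54, 2.54]. Speed limits (rad/s): [2.39, 2.39, 3.01, 3.14, 3.14, 3.14].

## Interface

Orientations are given as a rotation vector (axis times angle).
In Python, from workcell import ctrl gives the robot as it stands.
- The arm moves only by the tool arm_command, never from a script. Its argument "series" is a list of rows, each an object with "linear": the shift along the tool's x, y, z in m, a list of three; "turn": the turn about the tool's z in rad. A call has 1 to 10 rows; each row shifts and turns the commanded pose from where the row before left it, along the tool's axes as they then stand; what a row does not reach is not made up. A row lasts 1/10 s, in which the tool goes at most 50 mm and 8.59 degrees, less where a joint would pass 70% of its speed; a pose out of reach is approached as far as the arm can. A call with a gripper value outside its range is refused whole. "jaw" is the opening, from -1 (shut) to 1 (fully open), set as the call begins (left out, the last holds). The fingers move at their own pace and stop on an object; the grip force is fixed at half the most. Time passes only in rows, so rows that do not move let the fingers close. It gives the time, the measured TCP pose, the force, the opening and the grip force at its end, in the units of the state.
- ctrl.get_obs(): the state, without advancing time (a new reading comes with each control period).
- ctrl.get_image(name): name is "side" or "top" or "wrist"; returns a dict with "frame" (384x512x3 uint8, blue, green, red), "fx", "fy", "cx", "cy" (pixels), "rvec" (rotation vector, rad) and "tvec" (3), from world to camera coordinates, as OpenCV has them. Camera axes: x right, y down, z forward; pixel columns grow to the right and rows downward; lengths in mm; the calibration is good to about 2 mm. A picture is of the moment at which its call begins. There is no depth.
- ctrl.close_job(): hands the job in; it is judged then, once.
The state is a dict: "t": time; "qpos": joint angles; "qvel": joint speeds; "joint_torque": joint torques, N m; "ee_pos": TCP position; "orientation": TCP orientation; "ft_force": force on the tool from outside, world axes, zero at the start; "moment": the same for the moment, N m; "width": finger opening in mm; "grasp_force": force on a finger pad.
Only numpy, scipy, OpenCV 4.12 (cv2) and the standard library are available. Lean on these libraries where they do the work, as an engineer would, in place of code of your own. Each camera call takes 0.05 s, during which the arm holds its last target. There are 200 camera calls.

## Task

Move both finished brass valve bodies from the catch tray of the cam-lift station into the empty grey tote, setting them down inside rather than dropping them, and leave the tools and other things on the bench where they are. Then swing the station's cam lever up to its highest lift point, where the lever arm stands straight up, and hold it there against its return spring: finish with the gripper still holding the lever up, do not let go.

Things in the scene. Friction and masses are not known exactly. Their poses are not given: they have to be found in the camera images.
- station: Cam-lift station fixed to the bench, turned up to 0.27 rad. Origin on the bench; x away from its front, z up, y to the side the lever leans. Steel base 190x120x12 mm (x -60 to 130, y -60 to 60); grey column 80x80 mm at x 75, y 0, 160 mm high. Its catch tray (one piece with it): 236x150 mm (x,y) centred at x 0, y -165, walls 3 mm thick, 18 mm high, floor 3 mm above the bench.
- tray_floor (a point): Centre of the catch tray's inner floor, 3 mm above the bench.
- valve1_center (a point): Finished brass valve body in the tray: block 40 (x) x 32 (y) x 40 mm (z), with a round 24 mm spigot 13 mm long on each x end (66 mm overall), 0.18 to 0.35 kg. Point at its centre, 20 mm above its underside; x is its long axis, z up. Grip across the 32 mm width. The two lie one behind the other, about 100 mm apart between centres.
- valve2_center (a point): Centre of the second valve body, the same as the first.
- tote: Empty grey plastic tote, open on top, loose on the bench, about 0.7 kg, 240 x 170 x 55 mm (x, y, z) outside, walls 4 mm thick, floor 4 mm. Origin under its centre on the bench. It stands left or right of the station.
- cam_pivot (a point): The lever's pivot on the station, 115 mm above the bench; the lever turns about the station's x axis through this point.
- lever_handle (a point): Middle of the lever's grey handle: a level round bar 18 mm thick along the station's x, 78 mm long, sticking out from the arm's end towards the robot. The point is 37 mm from the arm's near face, 130 mm from the pivot axis, 43 mm nearer the robot (-x) than cam_pivot. Free all round: fingers can straddle it from above, closing along the station's y; it turns between them.
- cam_lever (a joint): Lever angle, rad. At 0 the arm leans 1.134 (65 degrees) from upright to the station's +y; grows as it is raised; at 1.134 it stands straight up: the highest lift. Beyond, the cam falls again (stop at 1.75). Starts low, 0.1 to 0.32. Return spring and friction resist with up to about 9 N at the handle; let go, it falls back most of the way.
- plunger_top (a point): Centre of the top of the plunger's round 48 mm disc above the cam; the cam lifts it by about 10 mm, highest with the lever upright, about 211 mm above the bench.
- wrench: Steel wrench 170 mm long lying on the bench beside the station; leave alone.
- gasket: White rubber ring 68 mm across, 8 mm high, lying in front of the tote; leave alone.
- tamper: Steel coffee tamper 58 mm across, 84 mm tall, standing behind the tote; leave alone.
- jug: Steel mug-shaped jug 84 mm across, 100 mm tall, at the back of the bench; leave alone.
- descaler: White bottle 66 mm across, 180 mm tall, at the back left; leave alone.
- portafilter: Steel filter holder 70 mm across, 34 mm high, with a black handle, at the back right; leave alone.
- pliers: Red-handled pliers about 160 mm long lying in front of the station; leave alone.
There are look-alikes about, which are no part of the job. Leave any blue or turquoise look-alike of the part that bears valve2_center alone.

How it is judged:
By the outcome, as a careful person would: the job done as asked, in the order asked, and still so for the second after the job is handed in, while the arm keeps its last pose, push and grip.
It also fails if it takes over 69 s, if anything falls off the work surface, if the arm or the gripper's body presses on something with over 40 N, if the wrist force passes 120 N, or if a joint passes its speed limit or range.

## Working session

There is one attempt and no reset: what is moved stays moved. The work goes in short steps, Python scripts to look and compute and a tool call to move; the robot and the scene stay as the last step left them, time stands still between calls to the robot, and variables do not carry over. Pictures are saved under pics/ and viewed, at most 11 in all, crops included, and the job is handed in when it is done.

Besides the shell and the picture viewer there is one more tool, called after "Emit:" by a JSON object that holds its "name" and its "arguments". arm_command: Moves the arm, as the interface text tells. Its arguments: {"type":"object","properties":{"series":{"type":"array"},"jaw":{"type":"number"}},"required":["series"]}

```bash
mkdir -p pics; cat > h.py <<'E'
import numpy as np, cv2
from workcell import ctrl
def grab(n,f):
    d=ctrl.get_image(n); cv2.imwrite(f'pics/{f}.png',d['frame']); np.save(f'pics/{f}.npy',{k:v for k,v in d.items()},allow_pickle=True); return d
def load(f): return np.load(f'pics/{f}.npy',allow_pickle=True).item()
def ray(d,p):
    R=cv2.Rodrigues(np.array(d['rvec'],float))[0]; t=np.array(d['tvec'],float).ravel()
    o=-R.T@t; v=R.T@np.array([(p[0]-d['cx'])/d['fx'],(p[1]-d['cy'])/d['fy'],1]); return o,v/np.linalg.norm(v)
def onz(d,p,z):
    o,v=ray(d,p); return o+v*(z-o[2])/v[2]
def proj(d,P):
    K=np.array([[d['fx'],0,d['cx']],[0,d['fy'],d['cy']],[0,0,1]],float)
    return cv2.projectPoints(np.array(P,float).reshape(-1,3),np.array(d['rvec'],float),np.array(d['tvec'],float),K,None)[0].reshape(-1,2)
E
python3 - <<'E'
from h import *
a=grab('top','t0');b=grab('side','s0')
for d,n in((a,'t0'),(b,'s0')):
    print(d['fx'],ray(d,(256,192)))
    cv2.imwrite(f'pics/{n}b.png',cv2.resize(d['frame'],(800,600),interpolation=cv2.INTER_CUBIC))
o=ctrl.get_obs();print(o)
E
```

```text
409.5417057508749 (array([ 516.75882683,    4.81647813, 1184.21911027]), array([ 0.03795953,  0.00940075, -0.99923506]))
408.58918002242 (array([ 172.20987671, 1013.53251981,  849.76997646]), array([ 0.27628063, -0.77853455, -0.56351839]))
{'t': 0.1, 'qpos': array([-1.27497087e+00,  4.23741080e-01,  1.63061414e+00, -1.51903449e-06,
        1.08861885e+00, -1.89851908e-02]), 'qvel': array([-0.00033642, -0.00192749, -0.0011918 , -0.00085597,  0.00040611,
       -0.00119411]), 'joint_torque': array([ 3.01879454e-04, -5.45614707e+01, -2.74323481e+01,  6.45539956e-02,
        1.88339112e-02, -3.24895575e-05]), 'ee_pos': array([ 193.41441118, -593.81024764,  240.99377253]), 'orientation': array([-3.10140291e+00, -4.92250575e-01,  3.01364824e-04]), 'ft_force': array([0.44735304, 0.63789548, 0.04156723]), 'moment': array([0.01116365, 0.0382909 , 0.05469999]), 'grasp_force': 0.0, 'width': 87.53603183070142}
```

View pics/t0b.png

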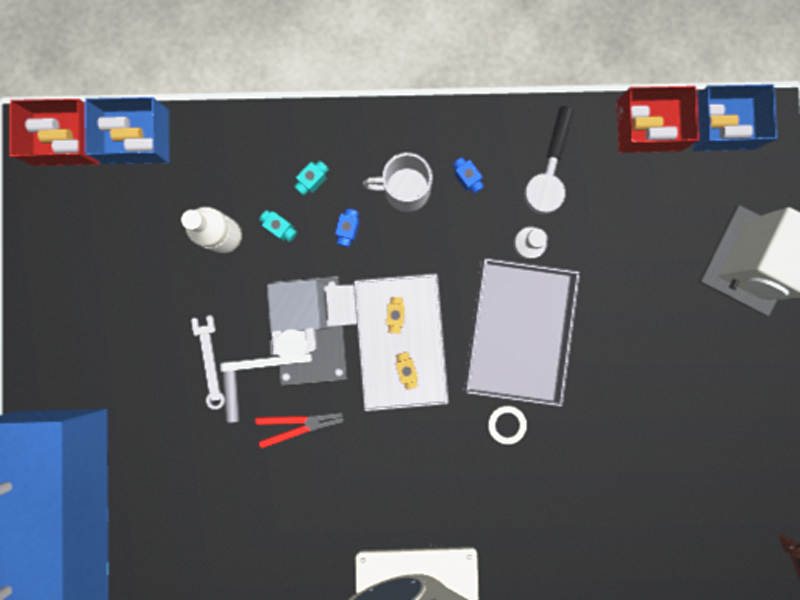

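View pics/s0b.png

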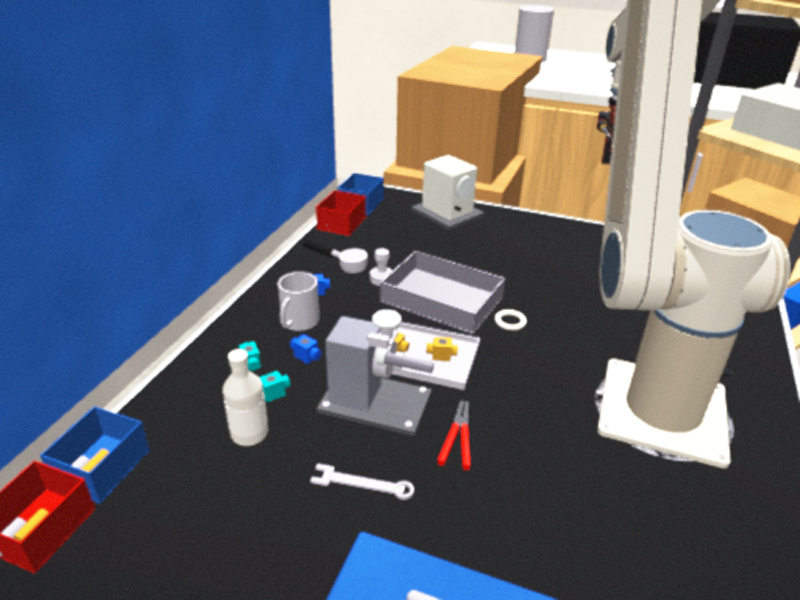

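The top view (800-px scale) shows valves at (395,315) and (407,371), the tray between x 355 and 447, the tote around (523,332), and the lever handle at about (231,395). The side view confirms the valves are standing upright in the tray, and the tote is empty.

```bash
cat > m.py <<'E'
from h import *
d=load('t0');f=d['frame'];s=load('s0')
hsv=cv2.cvtColor(f,cv2.COLOR_BGR2HSV)
m=cv2.inRange(hsv,(12,110,100),(32,255,255)); m[:150]=0;m[:,:200]=0; m[300:]=0;m[:,320:]=0
m=cv2.morphologyEx(m,cv2.MORPH_CLOSE,np.ones((5,5)))
for c in cv2.findContours(m,0,2)[0]:
    if cv2.contourArea(c)<100: continue
    pts=np.array([onz(d,p[0],33)[:2] for p in c],np.float32)
    r=cv2.minAreaRect(pts); 
    e=np.linalg.eigh(np.cov(pts.T))[1][:,1]
    mm=np.zeros_like(m);cv2.drawContours(mm,[c],-1,255,-1)
    ys,xs=np.where((mm>0)&(hsv[...,1]<100)); 
    print('valve',r,'axis ang',np.arctan2(e[1],e[0]),'dot@43',onz(d,(xs.mean(),ys.mean()),43) if len(xs) else 0,len(xs))
g=cv2.cvtColor(f,cv2.COLOR_BGR2GRAY)
m=(g>120).astype(np.uint8)*255
for nm,(x0,y0,x1,y1),z in(('tray',(227,172,290,268),18),('tote',(296,163,374,262),30)):
    k=np.zeros_like(m);k[y0:y1,x0:x1]=m[y0:y1,x0:x1]
    if nm=='tote': k[y0:y1,x0:x1]=((g>75)*255)[y0:y1,x0:x1]
    c=max(cv2.findContours(k,0,2)[0],key=cv2.contourArea)
    q=cv2.boxPoints(cv2.minAreaRect(c)); print(nm,q.tolist(),cv2.minAreaRect(np.array([onz(d,p,z)[:2] for p in q],np.float32)))
cv2.imwrite('pics/c1.png',cv2.resize(f[165:300,110:380],None,fx=2.96,fy=2.96,interpolation=cv2.INTER_CUBIC))
cv2.imwrite('pics/c2.png',cv2.resize(s['frame'][190:310,190:330],None,fx=5,fy=5,interpolation=cv2.INTER_CUBIC))
E
python3 m.py
```

```text
valve ((434.4343566894531, 8.223613739013672), (62.89532470703125, 28.44738006591797), 14.491720199584961) axis ang -3.000184520008341 dot@43 [435.20817511   9.18906736  43.        ] 34
valve ((535.4551391601562, 24.741352081298828), (28.090511322021484, 61.797706604003906), 88.43003845214844) axis ang 3.0285011094525838 dot@43 [534.26709139  25.60610539  43.        ] 30
tray [[224.57228088378906, 179.0806884765625], [279.3752746582031, 174.31521606445312], [286.662353515625, 258.1163330078125], [231.85934448242188, 262.8818054199219]] ((485.9921875, 19.085723876953125), (238.9318084716797, 156.8453369140625), 3.333534002304077)
tote [[295.30224609375, 251.5589141845703], [307.4049072265625, 163.814453125], [372.037353515625, 172.7292938232422], [359.9346923828125, 260.4737548828125]] ((498.4632873535156, -202.51925659179688), (185.32174682617188, 250.65072631835938), 80.3835678100586)
```

View pics/c1.png

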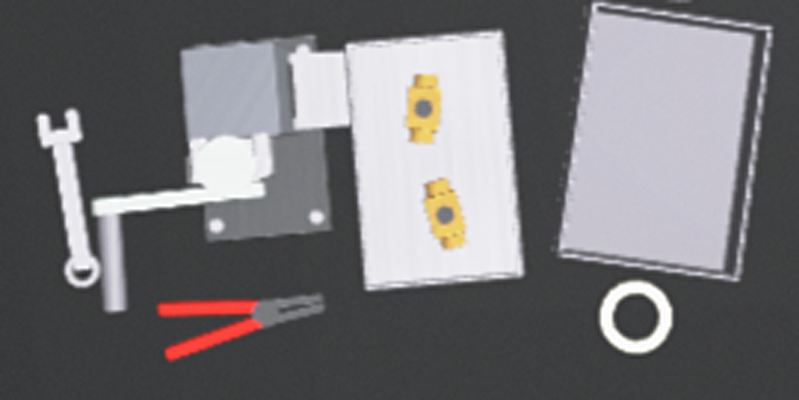

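View pics/c2.png

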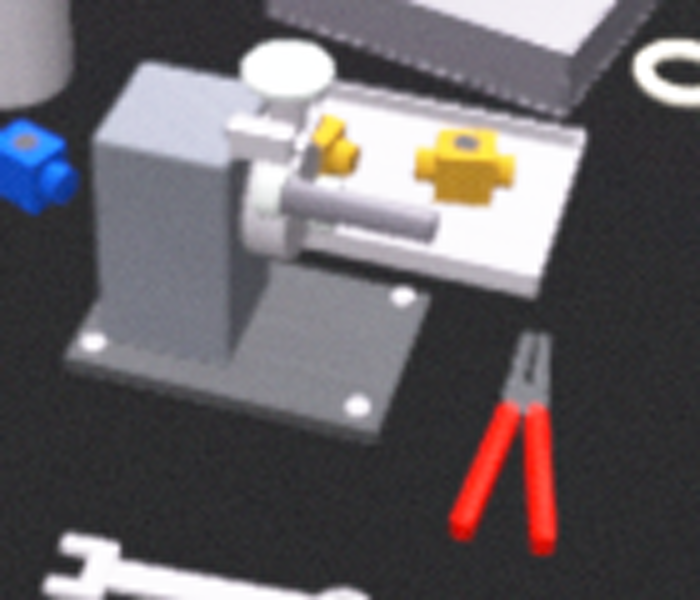

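The crops show the valves' dark top dots at crop (424,108) and (446,216). The tote rim corners are at (594,3), (772,28), (738,278) and (558,255). The handle runs from (110,215) to its tip at (116,308), and in the side crop the tip is at (430,225). A white plate joins the column to the tray.

```bash
cat >> h.py <<'E'
def tri(d1,p1,d2,p2):
    o1,v1=ray(d1,p1);o2,v2=ray(d2,p2)
    k=np.linalg.lstsq(np.c_[v1,-v2],o2-o1,rcond=None)[0]
    a,b=o1+k[0]*v1,o2+k[1]*v2; return (a+b)/2,np.linalg.norm(a-b)
def pose():
    o=ctrl.get_obs();R=cv2.Rodrigues(o['orientation'])[0]; return o['ee_pos'],R,np.arctan2(R[1,0],R[0,0])
def go(P,yaw,p=None,y0=None):
    "tool-frame shift (m) and turn to reach world P, tool x at yaw, tool down"
    if p is None: p,R,y0=pose()
    R=np.array([[np.cos(y0),np.sin(y0),0],[np.sin(y0),-np.cos(y0),0],[0,0,-1]])
    return np.round(R.T@(np.array(P)-p)/1000,4), round(-(yaw-y0),3)
E
python3 - <<'E'
from h import *
d=load('t0');s=load('s0')
C=lambda x,y:(110+x/2.96,165+y/2.96)
S=lambda x,y:(190+x/5,190+y/5)
r=[onz(d,C(*c),55)[:2] for c in((594,3),(772,28),(738,278),(558,255))]
print('tote',np.round(r),np.mean(r,0),[np.linalg.norm(r[i]-r[i-1]) for i in range(4)], r[0]-r[3],r[1]-r[2])
r=[onz(d,C(*c),18)[:2] for c in((347,42),(501,32),(523,273),(366,290))]
print('tray',np.round(r),np.mean(r,0),[np.linalg.norm(r[i]-r[i-1]) for i in range(4)],r[0]-r[3],r[1]-r[2])
print('handle tip',tri(d,C(116,309),s,S(430,225)))
print('handle base',tri(d,C(109,213),s,S(290,192)))
print('plunger',onz(d,C(224,160),203),tri(d,C(224,160),s,S(290,68)))
print('column top',[onz(d,C(*c),160)[:2] for c in((181,49),(273,42),(187,135))])
print('chute tri',tri(d,C(295,50),s,S(300,100)))
p,R,y=pose();print(p,y)
print(go([485,15,250],0.08))
E
```

```text
tote [[ 628. -138.]
 [ 600. -304.]
 [ 368. -264.]
 [ 394.  -97.]] [ 497.34844441 -200.77095643] [np.float64(237.22692712130834), np.float64(168.72887885578703), np.float64(235.5057955666087), np.float64(168.89434539817856)] [233.68536163 -40.83829954] [232.0146134  -40.40048158]
tray [[600.  97.]
 [606. -52.]
 [374. -66.]
 [362.  84.]] [485.27611901  15.71121198] [np.float64(238.06650873375244), np.float64(148.6573045567019), np.float64(232.21413992125488), np.float64(150.95358374512506)] [237.73534377  12.5526453 ] [231.76082857  14.5025901 ]
handle tip (array([378.66993125, 272.7431834 , 201.23682437]), np.float64(3.3349280438130853))
handle base (array([453.22808772, 276.24223378, 201.64642637]), np.float64(1.5669324556868822))
plunger [493.97040409 183.29207472 203.        ] (array([491.71363579, 182.26555118, 204.15451047]), np.float64(4.846706309693672))
column top [array([587.38652608, 225.43025895]), array([591.27883467, 147.93642405]), array([514.81299836, 221.71579933])]
chute tri (array([547.80278418, 121.48853137, 131.31125044]), np.float64(79.26611433802921))
[ 193.41441118 -593.81024764  240.99377253] 0.3148113337770515
(array([ 0.4658, -0.4886, -0.009 ]), np.float64(0.235))
```

Emit:
{"name": "arm_command", "arguments": {"series": [{"linear": [0.031, -0.0325, 0], "turn": 0}, {"linear": [0.031, -0.0325, 0], "turn": 0}, {"linear": [0.031, -0.0325, 0], "turn": 0}, {"linear": [0.031, -0.0325, 0], "turn": 0}, {"linear": [0.031, -0.0325, 0], "turn": 0}, {"linear": [0.031, -0.0325, 0], "turn": 0}, {"linear": [0.031, -0.0325, 0], "turn": 0}, {"linear": [0.031, -0.0325, 0], "turn": 0}, {"linear": [0.031, -0.0325, 0], "turn": 0}, {"linear": [0.031, -0.0325, 0], "turn": 0}], "jaw": 0.5}}

```text
t: 1.1
ee_pos: [388.0, -187.5, 241.7]
orientation: [3.103, 0.492, 0.0]
ft_force: [0.1, -1.5, 1.3]
width: 65.8
grasp_force: 0.0
```

Emit:
{"name": "arm_command", "arguments": {"series": [{"linear": [0.031, -0.0325, 0], "turn": 0}, {"linear": [0.031, -0.0325, 0], "turn": 0}, {"linear": [0.031, -0.0325, 0], "turn": 0}, {"linear": [0.031, -0.0325, 0], "turn": 0}, {"linear": [0.031, -0.0325, 0], "turn": 0}, {"linear": [0, 0, 0], "turn": 0.12}, {"linear": [0, 0, 0], "turn": 0.12}, {"linear": [0, 0, 0], "turn": 0}, {"linear": [0, 0, 0], "turn": 0}]}}

```text
t: 2.0
ee_pos: [484.5, 13.2, 241.5]
orientation: [-3.139, -0.122, 0.001]
ft_force: [0.2, 0.3, 0.1]
width: 65.9
grasp_force: 0.0
```

```bash
python3 - <<'E'
from h import *
d=grab('wrist','w0');cv2.imwrite('pics/w0b.png',cv2.resize(d['frame'],(640,480)))
p,R,y=pose();o=ctrl.get_obs();print(p,y,o['t'],o['width'],o['ft_force'],R[:,2]); print(ray(d,(256,192)))
E
```

```text
[484.53946951  13.06074416 241.55764919] 0.07723112412766743 2.05 65.93537930621994 [-0.23525543 -0.5538696   0.33472115] [-3.42919168e-04  3.05026249e-05 -9.99999941e-01]
(array([555.95494352,  18.77665367, 385.25203988]), array([-0.26574795, -0.00975786, -0.96399316]))
```

View pics/w0b.png

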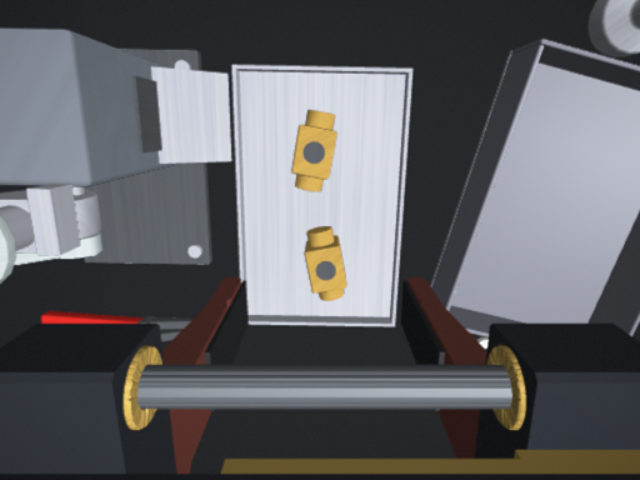

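The wrist view (640 scale) shows the near valve's dot at (326,270) with spigot ends at (320,229) and (333,298). The far valve's dot is at (314,152) with ends at (322,112) and (308,190). The ramp leaves the column at about x 160 and meets the tray at x 231.

```bash
python3 - <<'E'
from h import *
d=load('w0');q=lambda x,y:(x*.8,y*.8)
for n,c,a,b in(('v1',(326,270),(320,229),(333,298)),('v2',(314,152),(322,112),(308,190))):
    A,B=onz(d,q(*a),28),onz(d,q(*b),28); print(n,onz(d,q(*c),43),A,B,np.linalg.norm(A-B),np.arctan2(*(A-B)[1::-1]))
hsv=cv2.cvtColor(d['frame'],cv2.COLOR_BGR2HSV);m=cv2.inRange(hsv,(12,110,80),(32,255,255));m[255:]=0;m=cv2.morphologyEx(m,cv2.MORPH_CLOSE,np.ones((9,9)))
for c in cv2.findContours(m,0,2)[0]:
    if cv2.contourArea(c)<300: continue
    mm=np.zeros_like(m);cv2.drawContours(mm,[c],-1,255,-1);ys,xs=np.where(mm>0)
    P=np.array([onz(d,p,30)[:2] for p in zip(xs,ys)]);e=np.linalg.eigh(np.cov(P.T))[1][:,1];print('pca',P.mean(0),np.arctan(e[1]/e[0]))
y=.057;nrm=np.array([-np.sin(y),np.cos(y),0]);o0=np.array([476,180.5,0])
for p in((137,78),(137,150),(160,68),(160,158),(130,184)):
    o,v=ray(d,q(*p));k=(-40-(o-o0)@nrm)/(v@nrm);print('slot',o+k*v)
t=[onz(d,q(*p),18)[:2] for p in((234,66),(412,70),(397,324),(247,324))];print('tray',np.mean(t,0),t[0]-t[3],t[1]-t[2])
E
```

```text
v1 [434.66326469   7.96332991  43.        ] [467.65682373  15.93320619  28.        ] [402.14956605  -1.26687636  28.        ] 67.72771699310131 0.2567715589530617
v2 [535.51371784  25.8304281   43.        ] [567.62894151  21.85004889  28.        ] [501.78893762  29.02727549  28.        ] 66.23004374297409 -0.1085813744126352
pca [436.12869576   9.16572647] 0.24575482065874055
pca [535.89434134  26.3291686 ] -0.10944973742632359
slot [577.51507725 146.2275661   92.11324606]
slot [531.04611154 143.57596275 102.55124919]
slot [589.15679968 146.89186387  49.79625767]
slot [522.99525936 143.11656654  64.20228065]
slot [510.18993864 142.38587174 117.59621776]
tray [486.22236024  15.18530807] [234.93430688  17.5836611 ] [231.80203201  16.57945975]
```

```bash
python3 - <<'E'
from h import *
print(go([434.8,8.5,30],.25,np.array([484.5,13.1,241.5]),.247))
print(go([446,-191.7,36],-.173,np.array([434.8,8.5,130]),.25), go([446,-191.7,36],-.173,np.array([434.8,8.5,130]),-.173))
E
```

```text
(array([-0.0493, -0.0077,  0.2115]), -0.003)
(array([-0.0387,  0.1967,  0.094 ]), 0.423) (array([0.0455, 0.1953, 0.094 ]), -0.0)
```

Emit:
{"name": "arm_command", "arguments": {"series": [{"linear": [0, 0, 0], "turn": -0.085}, {"linear": [0, 0, 0], "turn": -0.085}, {"linear": [-0.0248, -0.0038, 0.03], "turn": 0}, {"linear": [-0.0248, -0.0038, 0.03], "turn": 0}, {"linear": [0, 0, 0.04], "turn": 0}, {"linear": [0, 0, 0.04], "turn": 0}, {"linear": [0, 0, 0], "turn": 0}]}}

```text
t: 2.75
ee_pos: [431.3, 8.2, 98.1]
orientation: [-3.117, -0.385, 0.014]
ft_force: [-0.1, 0.6, -0.3]
width: 65.8
grasp_force: 0.0
```

Emit:
{"name": "arm_command", "arguments": {"series": [{"linear": [0.0035, 0.0005, 0.02], "turn": 0}, {"linear": [0, 0, 0.02], "turn": 0}, {"linear": [0, 0, 0.018], "turn": 0}, {"linear": [0, 0, 0.01], "turn": 0}, {"linear": [0, 0, 0], "turn": 0}, {"linear": [0, 0, 0], "turn": 0}]}}

```text
t: 3.35
ee_pos: [439.0, 8.9, 34.7]
orientation: [3.118, 0.384, 0.002]
ft_force: [0.2, 0.5, 0.5]
width: 65.8
grasp_force: 0.0
```

Emit:
{"name": "arm_command", "arguments": {"series": [{"linear": [0, 0, 0], "turn": 0}, {"linear": [0, 0, 0], "turn": 0}, {"linear": [0, 0, 0], "turn": 0}, {"linear": [0, 0, 0], "turn": 0}, {"linear": [0, 0, 0], "turn": 0}], "jaw": -1}}

```text
t: 3.85
ee_pos: [438.4, 9.0, 33.8]
orientation: [3.118, 0.384, 0.0]
ft_force: [-0.1, -0.0, 3.0]
width: 32.1
grasp_force: 29.9
```

Emit:
{"name": "arm_command", "arguments": {"series": [{"linear": [0, 0, -0.03], "turn": 0}, {"linear": [0, 0, -0.04], "turn": 0}, {"linear": [0, 0, -0.03], "turn": 0.085}, {"linear": [0, 0, 0], "turn": 0.085}, {"linear": [0, 0, 0], "turn": 0.085}, {"linear": [0, 0, 0], "turn": 0.085}, {"linear": [0, 0, 0], "turn": 0.083}, {"linear": [0, 0, 0], "turn": 0}]}}

```text
t: 4.65
ee_pos: [437.8, 9.0, 133.4]
orientation: [3.129, -0.281, -0.001]
ft_force: [-0.3, 0.3, -2.8]
width: 31.8
grasp_force: 29.9
```

Emit:
{"name": "arm_command", "arguments": {"series": [{"linear": [0.0078, 0.0325, 0], "turn": 0}, {"linear": [0.008, 0.0328, 0], "turn": 0}, {"linear": [0.008, 0.0328, 0], "turn": 0}, {"linear": [0.008, 0.0328, 0], "turn": 0}, {"linear": [0.008, 0.0328, 0], "turn": 0}, {"linear": [0.0078, 0.0328, 0], "turn": 0}, {"linear": [0, 0, 0], "turn": 0}, {"linear": [0, 0, 0], "turn": 0}]}}

```text
t: 5.45
ee_pos: [449.7, -193.1, 133.3]
orientation: [-3.129, 0.28, 0.002]
ft_force: [0.3, -0.2, -2.8]
width: 31.9
grasp_force: 29.9
```

```bash
python3 - <<'E'
from h import *
d=grab('wrist','w1');t=grab('top','t1');s=grab('side','s1')
cv2.imwrite('pics/w1b.png',np.hstack([cv2.resize(d['frame'],(400,300)),cv2.resize(t['frame'][130:310,200:440],(400,300))]))
p,R,y=pose();o=ctrl.get_obs();print(p,y,o['t'],o['width'],o['ft_force'],R[:,2])
E
```

```text
[ 449.80458738 -191.79962811  133.41073645] -0.1766082672772277 5.6 32.13235195224398 [-0.48498722 -0.19073511 -3.31134252] [-1.04361803e-03  6.34882963e-04 -9.99999254e-01]
```

View pics/w1b.png

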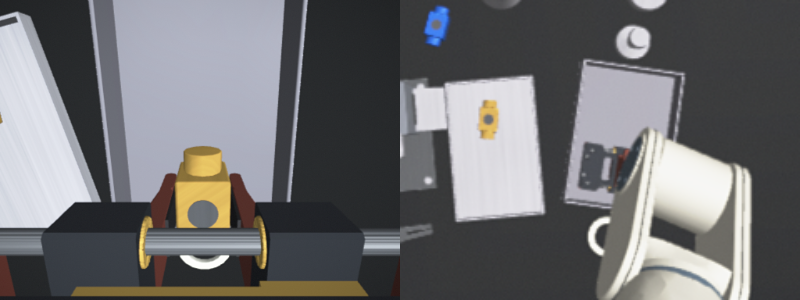

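The valve is held upright and squarely between the tote walls (held valve at (203,205) in the wrist half), so I can lower it.

Emit:
{"name": "arm_command", "arguments": {"series": [{"linear": [0, 0, 0.03], "turn": 0}, {"linear": [0, 0, 0.03], "turn": 0}, {"linear": [0, 0, 0.02], "turn": 0}, {"linear": [0, 0, 0.008], "turn": 0}, {"linear": [0, 0, 0.005], "turn": 0}, {"linear": [0, 0, 0.003], "turn": 0}, {"linear": [0, 0, 0], "turn": 0}, {"linear": [0, 0, 0], "turn": 0}]}}

```text
t: 6.4
ee_pos: [450.8, -193.0, 38.4]
orientation: [3.129, -0.279, 0.002]
ft_force: [-0.4, 0.3, -2.7]
width: 31.6
grasp_force: 29.9
```

Emit:
{"name": "arm_command", "arguments": {"series": [{"linear": [0, 0, 0.0015], "turn": 0}, {"linear": [0, 0, 0.001], "turn": 0}, {"linear": [0, 0, 0.001], "turn": 0}, {"linear": [0, 0, 0], "turn": 0}, {"linear": [0, 0, 0], "turn": 0}]}}

```text
t: 6.9
ee_pos: [450.5, -193.0, 34.9]
orientation: [3.129, -0.28, 0.001]
ft_force: [-1.5, 0.9, 6.0]
width: 31.7
grasp_force: 29.9
```

Emit:
{"name": "arm_command", "arguments": {"series": [{"linear": [0, 0, 0], "turn": 0}, {"linear": [0, 0, 0], "turn": 0}, {"linear": [0, 0, 0], "turn": 0}, {"linear": [0, 0, -0.02], "turn": 0}, {"linear": [0, 0, -0.04], "turn": 0}, {"linear": [0, 0, -0.04], "turn": -0.065}, {"linear": [0, 0, 0], "turn": 0}], "jaw": 0.5}}

```text
t: 7.6
ee_pos: [453.1, -194.1, 138.4]
orientation: [3.134, -0.175, 0.012]
ft_force: [0.7, -0.8, 0.4]
width: 66.1
grasp_force: 0.0
```

Emit:
{"name": "arm_command", "arguments": {"series": [{"linear": [0.01, -0.0378, 0], "turn": 0}, {"linear": [0.01, -0.0378, 0], "turn": 0}, {"linear": [0.01, -0.0378, 0], "turn": 0}, {"linear": [0.01, -0.0378, 0], "turn": 0}, {"linear": [0.01, -0.0378, 0], "turn": 0}, {"linear": [0.01, -0.038, 0], "turn": 0}, {"linear": [0, 0, 0], "turn": 0}, {"linear": [0, 0, 0], "turn": 0}]}}

```text
t: 8.4
ee_pos: [535.0, 26.5, 133.2]
orientation: [3.136, -0.175, -0.002]
ft_force: [-0.3, -0.3, -0.1]
width: 66.0
grasp_force: 0.0
```

```bash
python3 - <<'E'
from h import *
d=grab('wrist','w2');t=grab('top','t2');s=grab('side','s2')
cv2.imwrite('pics/w2b.png',np.hstack([cv2.resize(d['frame'],(400,300)),cv2.resize(s['frame'][130:260,180:340],(400,300))]))
p,R,y=pose();o=ctrl.get_obs();print(p,y,o['t'],o['width'],o['ft_force']);print(go([535.4,26,33],-.11))
hsv=cv2.cvtColor(t['frame'],cv2.COLOR_BGR2HSV);m=cv2.inRange(hsv,(12,110,80),(32,255,255));m[:150]=0;m[300:]=0;m[:,:200]=0;m[:,400:]=0
for c in cv2.findContours(m,0,2)[0]:
    if cv2.contourArea(c)>80: print(cv2.boundingRect(c),onz(t,np.array(c).reshape(-1,2).mean(0),35))
E
```

```text
[534.77828699  24.95018577 133.67661458] -0.11443954874243878 8.55 65.68226360767052 [-0.98183906 -0.45530286 -0.65921713]
(array([ 0.0005, -0.0011,  0.1007]), np.float64(-0.004))
(325, 220, 13, 23) [ 438.97733242 -191.53379584   35.        ]
```

View pics/w2b.png

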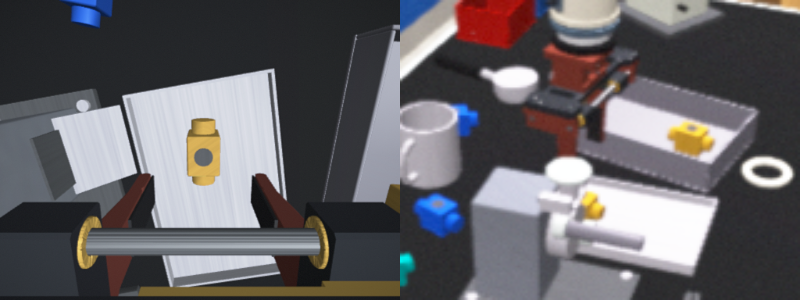

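The first valve stands upright in the tote (side half, (690,137)). The second lies between the fingers at (203,155), aligned with the tool.

Emit:
{"name": "arm_command", "arguments": {"series": [{"linear": [0, 0, 0.03], "turn": 0}, {"linear": [0, 0, 0.03], "turn": 0}, {"linear": [0, 0, 0.025], "turn": 0}, {"linear": [0, 0, 0.014], "turn": 0}, {"linear": [0, 0, 0], "turn": 0}, {"linear": [0, 0, 0], "turn": 0}]}}

```text
t: 9.15
ee_pos: [535.8, 25.4, 35.6]
orientation: [-3.136, 0.179, -0.0]
ft_force: [-0.7, -0.3, 0.9]
width: 65.6
grasp_force: 0.0
```

Emit:
{"name": "arm_command", "arguments": {"series": [{"linear": [0, 0, 0], "turn": 0}, {"linear": [0, 0, 0], "turn": 0}, {"linear": [0, 0, 0], "turn": 0}, {"linear": [0, 0, 0], "turn": 0}, {"linear": [0, 0, 0], "turn": 0}], "jaw": -1}}

```text
t: 9.65
ee_pos: [535.8, 26.0, 35.5]
orientation: [-3.137, 0.177, -0.001]
ft_force: [-1.0, 0.9, 3.0]
width: 31.7
grasp_force: 30.0
```

Emit:
{"name": "arm_command", "arguments": {"series": [{"linear": [0, 0, -0.03], "turn": 0}, {"linear": [0, 0, -0.04], "turn": 0}, {"linear": [0, 0, -0.03], "turn": 0.063}, {"linear": [0, 0, 0], "turn": 0}, {"linear": [0, 0, 0], "turn": 0}]}}

```text
t: 10.15
ee_pos: [535.3, 26.0, 135.1]
orientation: [-3.13, 0.275, -0.0]
ft_force: [0.2, 0.3, -4.3]
width: 31.8
grasp_force: 30.0
```

Emit:
{"name": "arm_command", "arguments": {"series": [{"linear": [0.0076, 0.0329, 0], "turn": 0}, {"linear": [0.0076, 0.0329, 0], "turn": 0}, {"linear": [0.0076, 0.0329, 0], "turn": 0}, {"linear": [0.0076, 0.0329, 0], "turn": 0}, {"linear": [0.0077, 0.0329, 0], "turn": 0}, {"linear": [0.0077, 0.0328, 0], "turn": 0}, {"linear": [0.0077, 0.0328, 0], "turn": 0}, {"linear": [0, 0, 0], "turn": 0}, {"linear": [0, 0, 0], "turn": 0}]}}

```text
t: 11.05
ee_pos: [546.4, -210.0, 132.9]
orientation: [-3.128, 0.278, 0.006]
ft_force: [-0.3, 0.3, -3.5]
width: 31.8
grasp_force: 30.0
```

Emit:
{"name": "arm_command", "arguments": {"series": [{"linear": [0, 0, 0.03], "turn": 0}, {"linear": [0, 0, 0.03], "turn": 0}, {"linear": [0, 0, 0.02], "turn": 0}, {"linear": [0, 0, 0.01], "turn": 0}, {"linear": [0, 0, 0], "turn": 0}, {"linear": [0, 0, 0], "turn": 0}]}}

```text
t: 11.65
ee_pos: [548.2, -209.5, 45.4]
orientation: [-3.129, 0.275, -0.0]
ft_force: [-0.7, -0.6, -2.4]
width: 31.6
grasp_force: 30.0
```

Emit:
{"name": "arm_command", "arguments": {"series": [{"linear": [0, 0, 0.003], "turn": 0}, {"linear": [0, 0, 0.003], "turn": 0}, {"linear": [0, 0, 0.0015], "turn": 0}, {"linear": [0, 0, 0.001], "turn": 0}, {"linear": [0, 0, 0], "turn": 0}, {"linear": [0, 0, 0], "turn": 0}]}}

```text
t: 12.25
ee_pos: [547.9, -210.1, 36.7]
orientation: [3.129, -0.277, 0.0]
ft_force: [-0.0, 0.1, -2.1]
width: 32.3
grasp_force: 30.0
```

Emit:
{"name": "arm_command", "arguments": {"series": [{"linear": [0, 0, 0.001], "turn": 0}, {"linear": [0, 0, 0.0005], "turn": 0}, {"linear": [0, 0, 0], "turn": 0}, {"linear": [0, 0, 0], "turn": 0}]}}

```text
t: 12.65
ee_pos: [548.0, -210.1, 36.5]
orientation: [3.129, -0.276, 0.001]
ft_force: [-4.7, 0.6, 10.2]
width: 31.8
grasp_force: 30.0
```

Emit:
{"name": "arm_command", "arguments": {"series": [{"linear": [0, 0, 0], "turn": 0}, {"linear": [0, 0, 0], "turn": 0}, {"linear": [0, 0, 0], "turn": 0}, {"linear": [0, 0, -0.02], "turn": 0}, {"linear": [0, 0, -0.04], "turn": 0}, {"linear": [0, 0, -0.045], "turn": -0.08}, {"linear": [0, 0, -0.045], "turn": -0.08}, {"linear": [0, 0, -0.045], "turn": -0.082}, {"linear": [0, 0, -0.045], "turn": 0}, {"linear": [0, 0, 0], "turn": 0}], "jaw": 0.5}}

```text
t: 13.65
ee_pos: [551.2, -211.3, 282.0]
orientation: [3.135, 0.103, 0.017]
ft_force: [0.2, 0.2, 0.7]
width: 66.1
grasp_force: 0.0
```

Emit:
{"name": "arm_command", "arguments": {"series": [{"linear": [-0.0083, -0.041, 0], "turn": 0}, {"linear": [-0.0083, -0.041, 0], "turn": 0}, {"linear": [-0.0083, -0.041, 0], "turn": 0}, {"linear": [-0.0083, -0.041, 0], "turn": 0}, {"linear": [-0.0083, -0.041, 0], "turn": 0}, {"linear": [-0.0083, -0.041, 0], "turn": 0}, {"linear": [-0.0083, -0.041, 0], "turn": 0}, {"linear": [-0.0083, -0.041, 0], "turn": 0}, {"linear": [0, 0, 0], "turn": 0}]}}

```text
t: 14.55
ee_pos: [458.4, 116.4, 274.3]
orientation: [-3.139, -0.11, 0.002]
ft_force: [0.5, -0.4, 0.8]
width: 65.9
grasp_force: 0.0
```

```bash
python3 - <<'E'
from h import *
t=grab('top','t3');s=grab('side','s3')
w=grab('wrist','w3')
cv2.imwrite('pics/w3b.png',np.hstack([cv2.resize(w['frame'],(400,300)),cv2.resize(s['frame'][130:280,170:370],(400,300))]))
p,R,y=pose();o=ctrl.get_obs();print(p,y,o['t'],o['width'],o['ft_force']);print(go([416,274.5,285],.067))
E
```

```text
[459.88734658 112.78610163 274.60104449] 0.06661797928459967 14.7 65.97195469965442 [-0.3573219   0.18431904 -0.11408469]
(array([-0.033 , -0.1643, -0.0104]), np.float64(-0.0))
```

View pics/w3b.png

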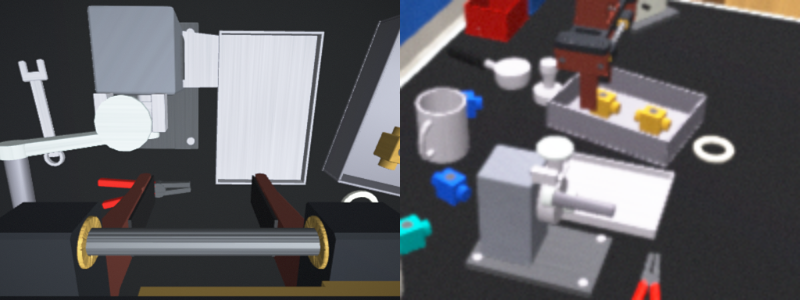

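Both valves stand upright in the tote and the tray is empty. In the wrist half the handle is at lower left, around (20,175). Moving over it.

Emit:
{"name": "arm_command", "arguments": {"series": [{"linear": [-0.0082, -0.041, 0], "turn": 0}, {"linear": [-0.0082, -0.041, 0], "turn": 0}, {"linear": [-0.0082, -0.041, 0], "turn": 0}, {"linear": [-0.0084, -0.0413, 0], "turn": 0}, {"linear": [0, 0, 0], "turn": 0}, {"linear": [0, 0, 0], "turn": 0}], "jaw": 1}}

```text
t: 15.3
ee_pos: [416.6, 274.2, 274.7]
orientation: [3.139, 0.104, -0.001]
ft_force: [0.1, -1.1, 0.7]
width: 88.1
grasp_force: 0.0
```

```bash
python3 - <<'E'
from h import *
t=grab('top','t4');s=grab('side','s4');w=grab('wrist','w4')
cv2.imwrite('pics/w4b.png',np.hstack([cv2.resize(w['frame'],(400,300)),cv2.resize(s['frame'][180:260,220:327],(400,300))]))
p,R,y=pose();o=ctrl.get_obs();print(p,y,o['t'],o['width'],o['ft_force']);print(go([416,274.5,201],.067))
print(proj(w,[[378.7,272.7,201],[453,276.2,201.5]])/512*400)
E
```

```text
[416.91350469 273.16391708 274.93403311] 0.0636101546123228 15.45 87.49110933207758 [-0.99600813 -0.27337312  0.1304598 ]
(array([-0.0008, -0.0014,  0.0739]), np.float64(-0.003))
[[200.67335663 201.61604908]
 [202.02419487 122.34949403]]
```

View pics/w4b.png

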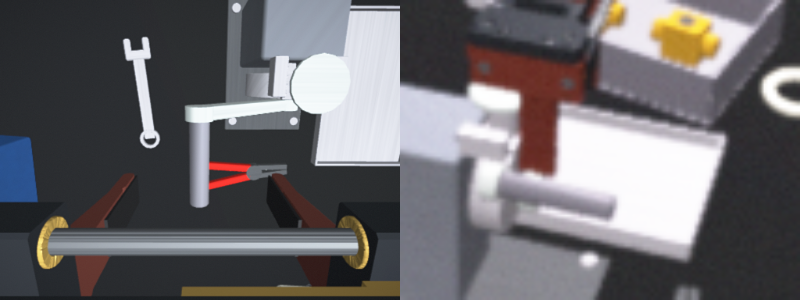

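The wrist image shows the handle from (200,122) to (200,205), which matches my projected measurement and is centred between the fingers.

Emit:
{"name": "arm_command", "arguments": {"series": [{"linear": [-0.001, -0.001, 0.025], "turn": 0}, {"linear": [0, 0, 0.025], "turn": 0}, {"linear": [0, 0, 0.015], "turn": 0}, {"linear": [0, 0, 0.009], "turn": 0}, {"linear": [0, 0, 0], "turn": 0}, {"linear": [0, 0, 0], "turn": 0}]}}

```text
t: 16.05
ee_pos: [415.9, 275.3, 201.7]
orientation: [-3.14, -0.102, -0.001]
ft_force: [0.5, -0.1, 0.8]
width: 87.5
grasp_force: 0.0
```

Emit:
{"name": "arm_command", "arguments": {"series": [{"linear": [0, 0, 0], "turn": 0}, {"linear": [0, 0, 0], "turn": 0}, {"linear": [0, 0, 0], "turn": 0}, {"linear": [0, 0, 0], "turn": 0}, {"linear": [0, 0, 0], "turn": 0}, {"linear": [0, 0, 0], "turn": 0}, {"linear": [0, 0, 0], "turn": 0}], "jaw": -1}}

```text
t: 16.75
ee_pos: [415.3, 275.7, 201.2]
orientation: [3.14, 0.103, -0.0]
ft_force: [-0.5, -0.7, -0.0]
width: 35.3
grasp_force: 0.0
```

Emit:
{"name": "arm_command", "arguments": {"series": [{"linear": [0, 0, 0], "turn": 0}, {"linear": [0, 0, 0], "turn": 0}, {"linear": [0, 0, 0], "turn": 0}, {"linear": [0, 0, 0], "turn": 0}]}}

```text
t: 17.15
ee_pos: [415.3, 276.1, 201.3]
orientation: [-3.139, -0.103, -0.0]
ft_force: [-2.3, 3.5, 0.8]
width: 17.4
grasp_force: 30.0
```

Emit:
{"name": "arm_command", "arguments": {"series": [{"linear": [0, 0.0075, -0.0078], "turn": 0}, {"linear": [0, 0.0083, -0.0073], "turn": 0}, {"linear": [0, 0.0088, -0.0065], "turn": 0}, {"linear": [0, 0.0094, -0.0057], "turn": 0}, {"linear": [0, 0.0099, -0.0049], "turn": 0}, {"linear": [0, 0, 0], "turn": 0}]}}

```text
t: 17.75
ee_pos: [418.3, 233.8, 235.8]
orientation: [-3.134, -0.101, -0.002]
ft_force: [-10.6, 9.2, 19.1]
width: 17.3
grasp_force: 30.0
```

Emit:
{"name": "arm_command", "arguments": {"series": [{"linear": [0, 0.0101, -0.004], "turn": 0}, {"linear": [0, 0.0105, -0.0033], "turn": 0}, {"linear": [0, 0.0108, -0.0023], "turn": 0}, {"linear": [0, 0.0108, -0.0013], "turn": 0}, {"linear": [0, 0.007, -0.0003], "turn": 0}, {"linear": [0, 0, 0], "turn": 0}, {"linear": [0, 0, 0], "turn": 0}]}}

```text
t: 18.45
ee_pos: [421.8, 183.8, 246.0]
orientation: [-3.137, -0.102, -0.002]
ft_force: [-4.5, 5.8, 10.9]
width: 16.7
grasp_force: 30.0
```

```bash
python3 - <<'E'
from h import *
t=grab('top','t5');s=grab('side','s5');w=grab('wrist','w5')
cv2.imwrite('pics/w5b.png',np.hstack([cv2.resize(w['frame'][:260],(400,300)),cv2.resize(s['frame'][150:260,210:340],(400,300),interpolation=cv2.INTER_CUBIC)]))
p,R,y=pose();o=ctrl.get_obs();print(p,y,o['t'],o['width'],o['ft_force'],o['moment'])
E
```

```text
[421.81430953 183.76818472 245.96252501] 0.06523652069058042 18.6 17.333840167984846 [-4.88062326  5.16597228 11.73920121] [1.21350264 0.71767517 0.0183432 ]
```

View pics/w5b.png

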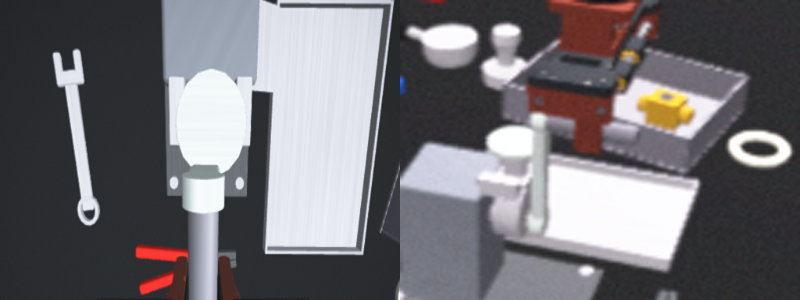

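The wrist half shows the arm nearly upright: handle axis at about x=203, plunger disc centre (211,121), column front edge from (163,80) to (257,80), base bolts at (174,184) and (239,184). Now I need the pivot line precisely.

```bash
python3 - <<'E'
from h import *
w=load('w5');q=lambda x,y:(x*512/400,y*260/300)
yaw=.066;n=np.array([-np.sin(yaw),np.cos(yaw),0]);p,_,_=pose()
rel=lambda P:round(float((P-p)@n),1)   # station-y offset from TCP
print('plunger',rel(onz(w,q(211,121),211)),onz(w,q(211,121),211))
for a,b,z in(((163,80),(257,80),160),((174,184),(239,184),13)):
    A,B=onz(w,q(*a),z),onz(w,q(*b),z);print(z,A,B,np.linalg.norm(A-B),'mid',rel((A+B)/2))
for r in(230,215): 
    A=onz(w,q(203,r),254);print('handle top',A,rel(A))
print('arm',rel(onz(w,q(203,190),255)))
t=load('t0');T=lambda x,y:(110+x/2.96,165+y/2.96)
A,B=[onz(t,T(*c),13) for c in((217,226),(317,217))];print('top bolts',A,B,np.linalg.norm(A-B),rel((A+B)/2))
A,B=[onz(t,T(*c),160) for c in((187,135),(273,42))];print('col centre',rel((A+B)/2))
print('tray',rel(np.array([485.8,15.6,0])+165*n))
# wide sweep of edges at w5 for automatic check
g=cv2.cvtColor(w['frame'],cv2.COLOR_BGR2GRAY)
for r in (30,50,60): 
    e=np.diff(cv2.GaussianBlur(g,(5,5),0)[r].astype(int)); i=[k for k in range(180,360) if abs(e[k])>12]; print(r,i)
print(proj(w,[[421.8,183.8,246]]))
E
```

```text
plunger -5.5 [492.03354603 182.946105   211.        ]
160 [511.65820032 223.54399505 160.        ] [516.82705741 144.51424331 160.        ] 79.19860317072752 mid -5.8
13 [426.30669581 227.4646305   13.        ] [432.68108993 131.37500728  13.        ] 96.30082342587035 mid -4.8
handle top [452.70684706 185.66061214 254.        ] -0.1
handle top [458.4782079  186.04250966 254.        ] -0.1
arm -0.1
top bolts [426.55798112 225.7748927   13.        ] [432.43597355 129.86427784  13.        ] 96.0905658071105 -6.4
col centre -7.6
tray -7.0
30 [206, 207, 208, 209, 210, 329, 330, 331]
50 [206, 207, 208, 209, 210, 328, 329]
60 [207, 208, 209, 210, 211, 327, 328, 329]
[[259.48836333 256.50235178]]
```

Emit:
{"name": "arm_command", "arguments": {"series": [{"linear": [0, 0.003, -0.0005], "turn": 0}, {"linear": [0, 0.0028, -0.0005], "turn": 0}, {"linear": [0, 0, 0], "turn": 0}, {"linear": [0, 0, 0], "turn": 0}, {"linear": [0, 0, 0], "turn": 0}]}}

```text
t: 19.1
ee_pos: [422.2, 178.5, 246.5]
orientation: [-3.136, -0.102, -0.002]
ft_force: [-3.3, 8.7, 6.2]
width: 17.2
grasp_force: 30.0
```

```bash
python3 - <<'E'
from h import *
w=grab('wrist','w6');grab('side','s6')
cv2.imwrite('pics/w6b.png',cv2.resize(w['frame'][:300],(800,469),interpolation=cv2.INTER_CUBIC))
p,R,y=pose();o=ctrl.get_obs();print(p,y,o['t'],o['width'],o['ft_force'],o['grasp_force'])
E
```

```text
[422.1177387  178.48524763 246.47508125] 0.06508778244665644 19.2 16.92014448395544 [-2.47649407  9.50923296  5.6825841 ] 29.99135434627533
```

View pics/w6b.png

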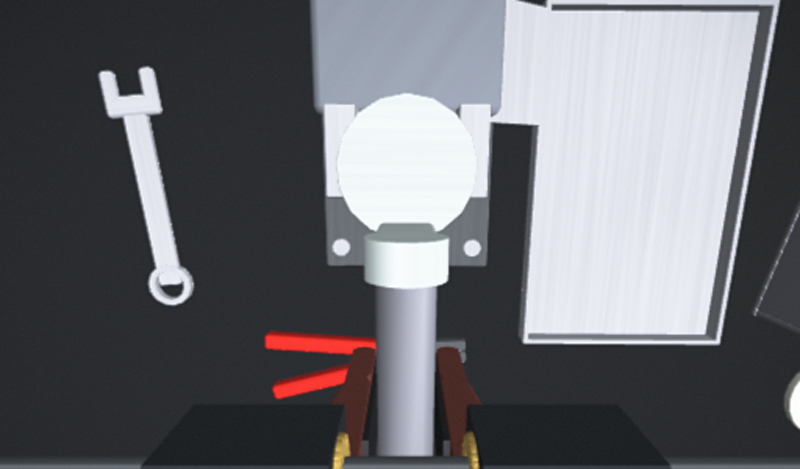

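The handle axis (x≈406), disc centre (407), column midline (≈409) and bolt midpoint (406.5) line up, so the lever is upright and still gripped at 30 N.

```bash
python3 -c "
from workcell import ctrl
print(ctrl.close_job())"
```

```text
the job is handed in; nothing more can be done
None
```

I set both brass valve bodies down upright in the tote, then raised the cam lever to upright to within about 1 mm at the handle; the gripper still holds it, and the job was handed in at about 19 s.

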